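Feel a keyed plug home in a drive's clocked socket

ROBOT

A 6-joint arm with a two-finger parallel gripper is mounted at the origin on the work surface. World frame = base frame: x ahead of the robot, y to its left, z up, the work surface at z = 0. Lengths are in m, angles in rad, forces in N, time in s.
With the tool pointing down it reaches from about 0.3 to 0.775 m from the base axis. Payload 14.6 kg.
Tool frame: the origin (TCP) lies at the very end of the fingers, on their centre line; the grasp point (between the pads) lies 19 mm behind it (bot.grip_depth is the z of the grasp point in the tool frame, in m); z points along the fingers, y is the line along which they close (so a half turn about z gives the same grasp; the last joint's range is limited). The gripper opens to 85 mm and grips with 20 to 120 N. Pads are 22 mm wide; open, the fingers measure 114 mm over their backs; the gripper's body (76 mm by 85 mm) begins 54 mm behind the grasp point. The pads swing forward as they close: fully open they stand 13 mm farther back than shut.
Start: joints at [-1.239, 0.3, 1.521, -0, 1.321, -0.067], TCP at [0.214, -0.507, 0.231] pointing down, gripper open.
Joint ranges: [-3.03, 3.03], [-0.79, 2.21], [0.23, 2.52], [-1.04, 4.18], [0, 3.07], [-2.55, 2.55]. Speed limits (rad/s): [2.22, 2.22, 2.57, 3.14, 3.14, 3.14].

INTERFACE

Orientations are given as a unit quaternion [x, y, z, w].
In Python, from plant import bot gives the robot as it stands.
- The arm moves only by the tool apply_moves, never from a script. Its argument "motion" is a list that holds one entry, the list of rows, each a list of 4 numbers: the shift along the tool's x, y, z in units of 40 mm (1.0 is 40 mm), then the turn about the tool's z in units of 10 degrees (1.0 is 10 degrees). A call has 1 to 5 rows; each row is the pose to reach, as a shift and turn from the pose commanded when the call began, along the tool's axes at that moment; what a row does not reach only later rows make up. A row lasts 1/8 s, in which the tool goes at most 62.5 mm and 10.7 degrees, less where a joint would pass 70% of its speed; a pose out of reach is approached as far as the arm can. A call with a gripper value outside its range is refused whole. "jaw" is the closure, from 0 (fully open) to 1 (shut), set as the call begins (left out, the last holds). The fingers move at their own pace and stop on an object; "squeeze" is the grip in N (left out, the last holds). Time passes only in rows, so rows that repeat a pose let the fingers close. It gives the time, the measured TCP pose, the force, the opening and the grip force at its end, in the units of the state.
- bot.observe(): the state, without advancing time (a new reading comes with each control period).
- bot.read_camera(name): name is "scene" or "top" or "wrist"; returns a dict with "img" (480x640x3 uint8, red, green, blue), "mtx" (3x3 intrinsics, pixels), "dist" ([k1, k2, p1, p2, k3] as OpenCV has them; the pictures are not rectified), "origin" and "rotation" of the camera in the world. Camera axes: x right, y up, looking along -z (the intrinsics and any distortion apply to the point x, -y, -z); pixel columns grow to the right and rows downward; lengths in m; the calibration is good to about 2 mm. A picture is of the moment at which its call begins. There is no depth.
- bot.sign_off(): hands the job in; it is judged then, once.
Trained networks look in the newest picture that a camera, given by its name, has taken for a name from the list of things; names that differ only in an ending like _2 or _b are one class to them, and where a whole thing is asked for, a point or a joint stands for the part that bears it (a point fixed in the world has none). Each returns a list of dicts, best first, with "p" (0 to 1); they miss things now and then, are a little off and sometimes report something else, mostly with a low value. They report only what shows in the picture. A call takes as long as a camera call. They do not tell look-alikes from the thing itself.
- bot.masks_of(camera, target): "region" (480x640 bool, what is visible of it).
- bot.landmark_of(camera, target): "at" ([x, y, z] in m, in world coordinates, good to about 4 mm: a listed point, or the origin of a listed thing).
The state is a dict: "time_s": time; "joint_pos": joint angles; "joint_velocities": joint speeds; "joint_torque": joint torques, N m; "ee_pos": TCP position; "orientation": TCP orientation; "force": force on the tool from outside, world axes, zero at the start; "torque": the same for the moment, N m; "grip_width": finger opening in m; "finger_force": force on a finger pad.
Only numpy, scipy, OpenCV 4.12 (cv2) and the standard library are available. Lean on these libraries where they do the work, as an engineer would, in place of code of your own. Each camera call takes 0.05 s, during which the arm holds its last target. There are 200 camera calls.

TASK

Pick up the blue-handled round plug and fit it into the black round socket on the opened drive: rest it lightly in the mouth, turn it until you feel its notch take the socket's key, then press it down until its flange sits flush on the rim, and let go. Be gentle: never load the plug against the drive with more than about 25 N. Leave the screwdriver, the jar and the tray where they are.

Things in the scene. Friction and masses are not known exactly. Their poses are not given: they have to be found in the camera images.
- plug_grip (a point): Centre of the blue bar handle of the loose keyed plug (0.12 kg, standing upright on its spigot). Handle 42 mm long along x, 14 mm thick along y, 38 mm high. On the plug's axis, 14 mm below the handle's top, 24 mm above the top and 29 mm above the underside of the grey flange (56 mm diameter, 5 mm thick), 46 mm above the foot. z up the axis, x towards the notch.
- plug_foot (a point): Centre of the plug's foot, the underside of its aluminium spigot (40 mm diameter, 17 mm high, up to the flange). The spigot's only notch is on the plug's +x side: 8.4 mm wide, about 8 mm deep radially, the spigot's full height, open at the foot. A yellow mark on the flange is right above it.
- socket_rim (a point): Centre of the mouth of the black round socket, in its rim plane, 78 mm above the bench. Bore 42 mm diameter, 19 mm deep, with a 2.5 mm 45-degree lead-in at the mouth; collar 63 mm outside. z up; x towards a white index line on the rim. The socket floats on a spring: gives up to 6 mm down, from 1 to 3 N, 1.2 N more per mm, then rigid; springs back; never turns.
- key_level (a point): On the bore's axis, 7 mm below the rim, level with the flat top of the one key (yellow): 6 mm wide, standing 7 mm in from the wall, down to the floor. Its bearing is fixed in each run but not given: from 0.2 to 1.5 rad counter-clockwise (from above) from +x (index line). Elsewhere the plug rests on the key, flange 10 mm above the rim; notch over key (play 0.07 rad each way), it goes home.
- drive: Opened motor drive fixed to the bench: aluminium chassis 180 x 140 mm and 46 mm high with a green circuit board on top, surface 49 mm above the bench, small parts up to 12 mm on it. Origin: centre of its underside. The socket is 20 mm towards the drive's -x from the centre.
- driver: Bystander: loose screwdriver, 190 mm long, lying on the bench. Leave it alone. Its x runs from handle to tip.
- flux_mid (a point): Bystander: centre of a loose closed jar 44 mm in diameter and 50 mm high, standing on the bench. Leave it alone.
- tray_mid (a point): Bystander: centre of a loose white open tray, 100 x 140 x 25 mm, on the bench. Leave it alone.
Mind the look-alikes: they are no part of the job. Leave any green or turquoise look-alike of the part that bears plug_grip alone.

How it is judged:
By the outcome, as a careful person would: the job done as asked, in the order asked, and still so for the second after the job is handed in, with the robot touching nothing.
It also fails if it takes over 61 s, if anything falls off the work surface, if the arm or the gripper's body presses on something with over 40 N, if the wrist force passes 120 N, or if a joint passes its speed limit or range.

## Working session

There is one attempt and no reset: what is moved stays moved. The work goes in short steps, Python scripts to look and compute and a tool call to move; the robot and the scene stay as the last step left them, time stands still between calls to the robot, and variables do not carry over. Pictures are saved under pics/ and viewed, at most 10 in all, crops included, and the job is handed in when it is done.

Besides the shell and the picture viewer there is one more tool, called by a JSON object that holds its "name" and its "arguments". apply_moves: Moves the arm, as the interface text tells. Its arguments: {"type":"object","properties":{"motion":{"type":"array","items":{"type":"array","items":{"type":"array","items":{"type":"number"}}}},"jaw":{"type":"number"},"squeeze":{"type":"number"}},"required":["motion"]}

```bash
mkdir -p pics; ls; cat > h.py <<'E'
import numpy as np, cv2
from plant import bot
def pix(c,P):
    R=np.array(c["rotation"]).reshape(3,3); p=(np.array(P,float).reshape(-1,3)-c["origin"])@R
    p=p*[1,-1,-1]
    return cv2.projectPoints(p,np.zeros(3),np.zeros(3),np.array(c["mtx"],float),np.array(c["dist"],float))[0].reshape(-1,2)
def ray(c,uv,z):
    R=np.array(c["rotation"]).reshape(3,3)
    u=cv2.undistortPoints(np.array(uv,float).reshape(-1,1,2),np.array(c["mtx"],float),np.array(c["dist"],float)).reshape(-1,2)
    d=np.c_[u[:,0],-u[:,1],-np.ones(len(u))]@R.T
    o=np.array(c["origin"]); return o+d*((z-o[2])/d[:,2])[:,None]
def save(n,img): cv2.imwrite(f"pics/{n}.png",img[:,:,::-1])
E
python3 - <<'E'
from h import *
for n in ["scene","top"]:
    c=bot.read_camera(n); save(n,c["img"]); print(n,c["origin"],c["mtx"][0])
    for t in ["plug_grip","plug_foot","socket_rim","key_level","drive","driver","flux_mid","tray_mid"]:
        for r in bot.landmark_of(n,t)[:3]: print(t,np.round(r["at"],3),round(r["p"],2),pix(c,r["at"]).round().tolist())
print(bot.observe())
E
```

```text
pics
scene [0.84044588 0.41052986 0.83746081] [452.37126389   0.         316.72524649]Traceback (most recent call last):
  File "<stdin>", line 5, in <module>
  File "h.py", line 4, in pix
    R=np.array(c["rotation"]).reshape(3,3); p=(np.array(P,float).reshape(-1,3)-c["origin"])@R
ValueError: cannot reshape array of size 4 into shape (3,3)
```

Rotation is a quaternion.

```bash
sed -i 's/np.array(c\["rotation"\]).reshape(3,3)/Rot.from_quat(c["rotation"]).as_matrix()/; 1a from scipy.spatial.transform import Rotation as Rot' h.py
python3 - <<'E'
from h import *
for n in ["scene","top"]:
    c=bot.read_camera(n); save(n,c["img"]); print(n,c["origin"],c["mtx"][0])
    for t in ["plug_grip","plug_foot","socket_rim","key_level","drive","driver","flux_mid","tray_mid"]:
        for r in bot.landmark_of(n,t)[:3]: print(t,np.round(r["at"],3),round(r["p"],2),pix(c,r["at"]).round().tolist())
print(bot.observe())
E
```

```text
scene [0.84044588 0.41052986 0.83746081] [452.37126389   0.         316.72524649]
plug_grip [0.522 0.178 0.046] 0.9 [[399.0, 313.0]]
plug_grip [0.625 0.214 0.045] 0.9 [[365.0, 356.0]]
plug_grip [0.551 0.282 0.041] 0.88 [[420.0, 367.0]]
plug_foot [ 0.55   0.28  -0.002] 0.89 [[415.0, 373.0]]
plug_foot [ 0.521  0.183 -0.   ] 0.83 [[397.0, 324.0]]
plug_foot [ 0.446  0.084 -0.004] 0.83 [[398.0, 271.0]]
socket_rim [ 0.556 -0.162  0.075] 0.58 [[295.0, 192.0]]
key_level [ 0.552 -0.158  0.071] 0.91 [[298.0, 194.0]]
drive [ 0.572 -0.148  0.004] 0.69 [[293.0, 219.0]]
driver [ 0.736  0.043 -0.   ] 0.91 [[269.0, 320.0]]
flux_mid [0.472 0.365 0.026] 0.98 [[481.0, 386.0]]
tray_mid [ 0.51  -0.415  0.013] 0.81 [[264.0, 136.0]]
top [ 0.45844046 -0.01961512  1.10446358] [469.82260746   0.         324.08298405]
plug_grip [0.421 0.204 0.048] 0.95 [[216.0, 307.0]]
plug_grip [0.622 0.212 0.045] 0.83 [[215.0, 217.0]]
plug_grip [0.449 0.089 0.046] 0.82 [[268.0, 295.0]]
plug_foot [ 0.418  0.206 -0.002] 0.98 [[219.0, 307.0]]
plug_foot [0.549 0.281 0.003] 0.97 [[189.0, 251.0]]
plug_foot [ 0.443  0.084 -0.   ] 0
[... 429 characters left out ...]
23859547e+00,  2.99903768e-01,  1.52098213e+00, -1.86698499e-05,
        1.32070157e+00, -6.66275335e-02]), 'joint_velocities': array([-7.67041042e-04, -4.50655597e-04, -1.31028278e-03,  1.69187097e-04,
        8.18081244e-06,  1.28178016e-03]), 'joint_torque': array([ 7.58735114e-04, -5.43356359e+01, -3.61985850e+01, -3.10540474e-05,
        6.07596248e-04,  6.58514054e-06]), 'ee_pos': array([ 0.21356463, -0.50683985,  0.23128608]), 'orientation': array([ 9.80182334e-01,  1.98097431e-01, -8.62187794e-06,  3.76545425e-06]), 'force': array([-0.77030378, -0.12350515, -0.35353248]), 'torque': array([ 0.06335498, -0.00274593, -0.06061007]), 'finger_force': 0.0, 'grip_width': 0.08531223490797175}
```

View pics/scene.png

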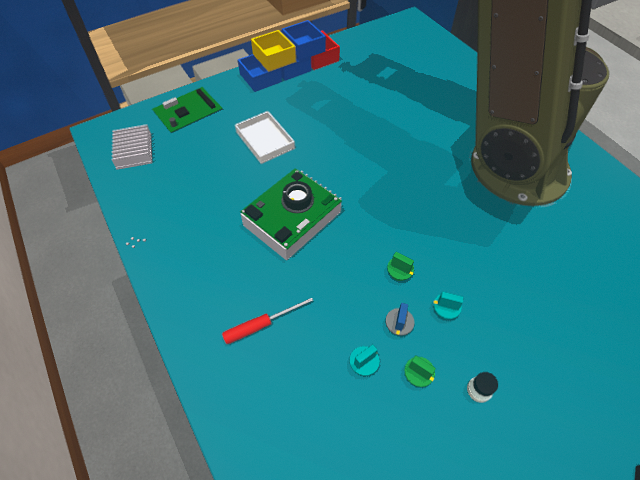

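View pics/top.png

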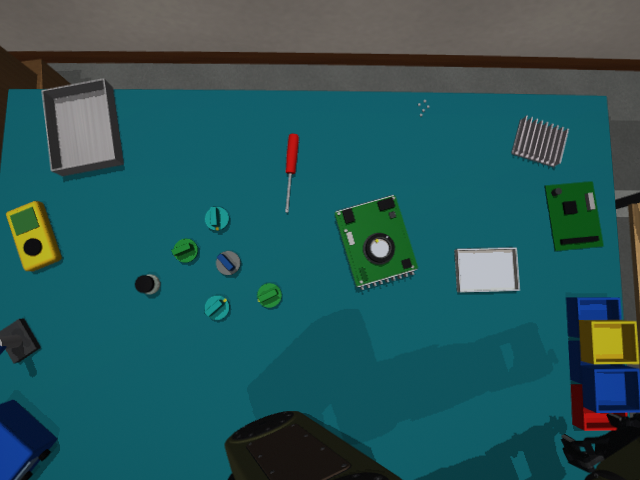

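The scene picture shows the look-alikes: green at (400,265) and (420,372), turquoise at (448,305) and (365,360). The only blue handle on a grey flange is at (400,318), which is (228,263) in top. I choose that one and check it in a close crop together with the socket.

```bash
python3 - <<'E'
from h import *
c=bot.read_camera("top"); s=bot.read_camera("scene")
f=lambda im,u,v:cv2.resize(im[v-25:v+25,u-33:u+33],(396,300),interpolation=cv2.INTER_CUBIC)
save("crop",np.vstack([np.hstack([f(c["img"],228,263),f(s["img"],400,318)]),np.hstack([f(c["img"],380,248),f(s["img"],297,196)])]))
for n,cc in (("top",c),("scene",s)):
    hsv=cv2.cvtColor(cc["img"],cv2.COLOR_RGB2HSV)
    u,v=pix(cc,[.522,.18,.04])[0].astype(int)
    m=cv2.inRange(hsv,(105,90,30),(125,255,255)); k=np.zeros_like(m); k[v-25:v+25,u-25:u+25]=1; m*=k
    ys,xs=np.nonzero(m); W=ray(cc,np.c_[xs,ys],.060)[:,:2]
    (cx,cy),wh,a=cv2.minAreaRect((W*1000).astype(np.float32)); print(n,len(xs),cx,cy,wh,a)
    e=np.linalg.eigh(np.cov(W.T))[1][:,1]; print("axis deg",np.degrees(np.arctan2(e[1],e[0])))
    y=cv2.inRange(hsv,(20,120,120),(35,255,255))*k; ys,xs=np.nonzero(y); print("mark",ray(cc,[[xs.mean(),ys.mean()]],.022) if len(xs) else None)
E
```

```text
top 147 519.4564819335938 182.2650146484375 (44.71205139160156, 16.374975204467773) 42.851505279541016
axis deg -135.0070150011195
mark None
scene 143 527.75439453125 191.2647247314453 (55.69489669799805, 13.775006294250488) 42.01267623901367
axis deg -136.4850372265948
mark [[0.53854238 0.2021903  0.022     ]]
```

View pics/crop.png

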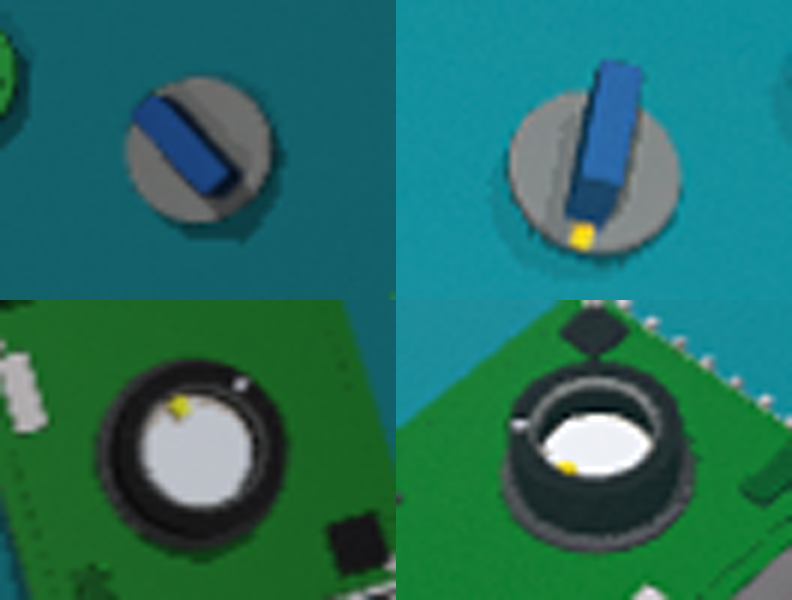

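The crop confirms a blue bar on a grey flange, with its yellow mark towards world +45°. The key sits at about +16° world and the index line at about −34°, so the key is about 0.87 rad from the index line, which agrees with the given range. I'm setting out for the plug.

{"name": "apply_moves", "arguments": {"motion": [[[13.7,-12.9,0.75,-2.2],[13.7,-12.9,0.75,-2.2],[13.7,-12.9,0.75,-2.2],[13.7,-12.9,0.75,-2.2],[13.7,-12.9,0.75,-2.2]]], "jaw": 0}}

```text
time_s: 1.72
ee_pos: [0.3404, -0.2195, 0.219]
orientation: [0.924, 0.381, 0.0, 0.0]
force: [1.7, -0.2, -1.0]
grip_width: 0.0853
finger_force: 0.0
```

```bash
cat >> h.py <<'E'
def go(x,y,z,yaw):
    o=bot.observe(); M=Rot.from_quat(o["orientation"]).as_matrix()
    d=M.T@(np.array([x,y,z])-o["ee_pos"]); cur=np.degrees(np.arctan2(M[1,0],M[0,0]))
    t=-((yaw-cur+180)%360-180)
    print("t",round(o["time_s"],2),"pos",o["ee_pos"].round(4),"yaw",cur.round(1),"tilt",np.degrees(np.arccos(-M[2,2])).round(2),"F",o["force"].round(1),"w",round(o["grip_width"],4)); print("need",(d/.04).round(3),round(t/10,3))
E
python3 -c "
from h import *
go(.521,.181,.2,45)"
```

```text
t 1.73 pos [ 0.3404 -0.2195  0.219 ] yaw 44.8 tilt 0.05 F [ 1.7 -0.2 -1. ] w 0.0853
need [10.261 -3.918  0.473] -0.018
```

{"name": "apply_moves", "arguments": {"motion": [[[10.3,-3.9,0.47,0],[10.3,-3.9,0.47,0],[10.3,-3.9,0.47,0],[10.3,-3.9,0.47,0],[10.3,-3.9,0.47,0]]]}}

```text
time_s: 2.35
ee_pos: [0.4696, 0.0652, 0.2057]
orientation: [0.924, 0.382, 0.0, 0.0]
force: [0.7, -1.7, 0.5]
grip_width: 0.0856
finger_force: 0.0
```

```bash
python3 -c "
from h import *
go(.521,.181,.2,45)"
```

```text
t 2.35 pos [0.4696 0.0652 0.2057] yaw 44.9 tilt 0.05 F [ 0.7 -1.7  0.5] w 0.0856
need [ 2.954 -1.146  0.144] -0.014
```

{"name": "apply_moves", "arguments": {"motion": [[[2.7,-1.05,0.13,0],[2.7,-1.05,0.13,0],[2.7,-1.05,0.13,0],[2.7,-1.05,0.13,0]]]}}

```text
time_s: 2.85
ee_pos: [0.5157, 0.1686, 0.2001]
orientation: [0.924, 0.382, -0.0, 0.0]
force: [0.6, -0.3, 0.6]
grip_width: 0.0857
finger_force: 0.0
```

```bash
python3 - <<'E'
from h import *
c=bot.read_camera("wrist"); save("w1",c["img"]); print(c["origin"],c["rotation"])
go(.521,.181,.2,45)
for r in bot.landmark_of("wrist","plug_grip")[:4]: print(np.round(r["at"],4),r["p"],pix(c,r["at"]))
hsv=cv2.cvtColor(c["img"],cv2.COLOR_RGB2HSV)
m=cv2.inRange(hsv,(105,90,30),(125,255,255))
n,l,st,ce=cv2.connectedComponentsWithStats(m)
for i in range(1,n):
    if st[i,4]>300:
        ys,xs=np.nonzero(l==i); W=ray(c,np.c_[xs,ys],.06)[:,:2]; print(st[i],cv2.minAreaRect((W*1000).astype(np.float32)))
E
```

```text
[0.56743266 0.21957812 0.34348624] [-0.13336142  0.05542479 -0.37995452  0.91366153]
t 2.9 pos [0.5157 0.1682 0.2003] yaw 44.8 tilt 0.01 F [ 0.1 -0.1 -0.4] w 0.0851
need [ 0.32  -0.134  0.009] -0.018
[0.4219 0.2047 0.0467] 0.85 [[226.94427332 260.02002527]]
[0.6245 0.21   0.045 ] 0.85 [[383.38782029  90.3005493 ]]
[0.5208 0.1858 0.0475] 0.66 [[315.69608536 199.75864093]]
[0.4504 0.0867 0.0494] 0.66 [[337.89896256 321.603137  ]]
[310 175  17  53 834] ((523.0003051757812, 184.84237670898438), (44.515113830566406, 13.312602996826172), 44.10903549194336)
```

View pics/w1.png

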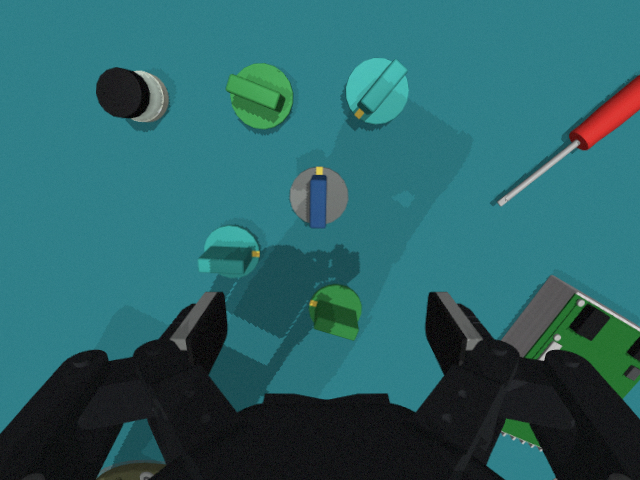

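The wrist view shows the blue plug at (319,195), aligned with the tool and clear of its neighbours. I'm descending onto it.

{"name": "apply_moves", "arguments": {"motion": [[[0.4,-0.17,0.7,0],[0.4,-0.17,1.8,0],[0.4,-0.17,2.9,0],[0.4,-0.17,3.5,0],[0.4,-0.17,3.5,0]]]}}

```text
time_s: 3.58
ee_pos: [0.5218, 0.1839, 0.0594]
orientation: [0.925, 0.381, -0.001, -0.0]
force: [-0.3, 0.5, 0.8]
grip_width: 0.085
finger_force: 0.0
```

```bash
python3 -c "
from h import *
print(bot.grip_depth); go(.522,.184,.029,44.5)"
```

```text
-0.0187
t 3.58 pos [0.5218 0.1839 0.0594] yaw 44.8 tilt 0.15 F [-0.3  0.5  0.8] w 0.085
need [0.007 0.004 0.759] 0.027
```

{"name": "apply_moves", "arguments": {"motion": [[[0,0,0.4,0],[0,0,0.76,0],[0,0,0.76,0],[0,0,0.76,0]]]}}

```text
time_s: 4.08
ee_pos: [0.5227, 0.1851, 0.0303]
orientation: [0.924, 0.381, 0.0, 0.0]
force: [0.2, 0.4, 0.2]
grip_width: 0.0858
finger_force: 0.0
```

{"name": "apply_moves", "arguments": {"motion": [[[0,0,0,0],[0,0,0,0],[0,0,0,0],[0,0,0,0],[0,0,0,0]]], "jaw": 1, "squeeze": 60}}

```text
time_s: 4.7
ee_pos: [0.5226, 0.1851, 0.0301]
orientation: [0.924, 0.381, 0.0, 0.0]
force: [0.3, 0.0, 2.3]
grip_width: 0.0133
finger_force: 58.9
```

{"name": "apply_moves", "arguments": {"motion": [[[0,0,0,0],[0,0,0,0],[0,0,0,0],[0,0,0,0]]]}}

```text
time_s: 5.2
ee_pos: [0.5226, 0.1851, 0.0301]
orientation: [0.924, 0.381, 0.0, 0.0]
force: [0.4, -0.3, 5.0]
grip_width: 0.0133
finger_force: 59.1
```

{"name": "apply_moves", "arguments": {"motion": [[[0,0,-0.3,0],[0,0,-1.2,0],[0,0,-2.5,0],[0,0,-3.8,0],[0,0,-4.2,0]]]}}

```text
time_s: 5.82
ee_pos: [0.5231, 0.1853, 0.2016]
orientation: [0.924, 0.381, 0.002, 0.0]
force: [0.1, 0.1, -1.8]
grip_width: 0.0131
finger_force: 58.7
```

{"name": "apply_moves", "arguments": {"motion": [[[-1,0.9,0,0],[-2.1,1.9,0,0],[-3.2,2.9,0,0],[-4.2,3.9,0,0],[-5.1,4.8,0,0]]]}}

```text
time_s: 6.45
ee_pos: [0.5125, -0.0968, 0.1973]
orientation: [0.924, 0.381, -0.001, -0.0]
force: [0.4, 0.6, -0.8]
grip_width: 0.0126
finger_force: 58.7
```

```bash
python3 -c "
from h import *
go(.497,-.217,.2,45)"
```

```text
t 6.45 pos [ 0.5125 -0.0968  0.1973] yaw 44.8 tilt 0.08 F [ 0.4  0.6 -0.8] w 0.0126
need [-2.393  1.859 -0.068] -0.018
```

{"name": "apply_moves", "arguments": {"motion": [[[-1,0.9,0,0],[-2.1,1.65,0,0],[-2.1,1.65,0,0],[-2.1,1.65,0,0],[-2.1,1.65,0,0]]]}}

```text
time_s: 7.08
ee_pos: [0.5004, -0.1999, 0.1977]
orientation: [0.924, 0.382, -0.0, -0.0]
force: [-0.7, -0.0, -1.5]
grip_width: 0.0133
finger_force: 58.7
```

```bash
python3 - <<'E'
from h import *
c=bot.read_camera("wrist"); save("w2",c["img"])
go(.497,-.217,.2,45)
for t in ["socket_rim","key_level","plug_grip","plug_foot"]:
    for r in bot.landmark_of("wrist",t)[:2]: print(t,np.round(r["at"],4),r["p"],pix(c,r["at"]).round())
E
```

```text
t 7.12 pos [ 0.5004 -0.1999  0.1978] yaw 44.9 tilt 0.02 F [-0.2 -0.4 -1.7] w 0.0133
need [-0.363  0.242 -0.054] -0.006
socket_rim [ 0.556  -0.1546  0.0785] 0.69 [[335. 134.]]
socket_rim [ 0.5702 -0.1571 -0.0012] 0.31 [[345. 125.]]
key_level [ 0.5518 -0.1583  0.0726] 0.6 [[334. 142.]]
plug_grip [0.4501 0.0859 0.0505] 0.8 [[30. 20.]]
plug_grip [ 0.4983 -0.2028  0.214 ] 0.66 [[326. 321.]]
plug_foot [0.4478 0.0881 0.0048] 0.84 [[65. 34.]]
```

View pics/w2.png

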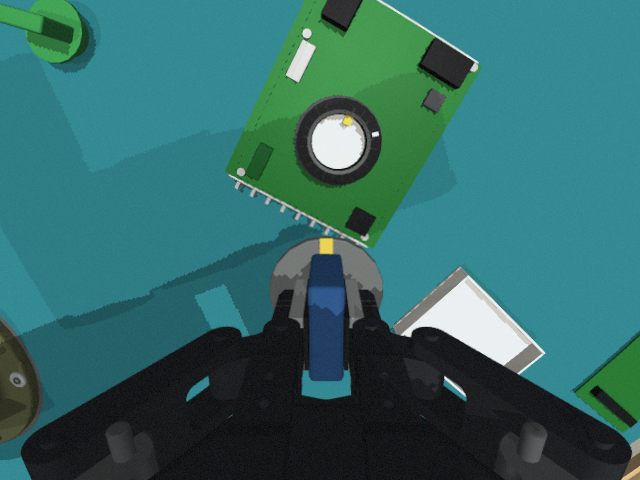

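The wrist view shows the socket at (338,140), the yellow key at (347,121), the index line at (375,134), and the held plug with its mark at (326,246). Next I measure the collar, key and flange circles.

```bash
python3 - <<'E'
from h import *
from scipy.optimize import least_squares
c=bot.read_camera("wrist"); im=c["img"]; hsv=cv2.cvtColor(im,cv2.COLOR_RGB2HSV); o=bot.observe()
box=np.zeros((480,640),np.uint8); box[85:200,285:395]=255
d=((hsv[...,2]<75)|(hsv[...,1]<60)).astype(np.uint8)*255&box   # black/grey/white, not green
d=cv2.morphologyEx(d,cv2.MORPH_OPEN,np.ones((3,3)))
ct=max(cv2.findContours(d,cv2.RETR_EXTERNAL,cv2.CHAIN_APPROX_NONE)[0],key=cv2.contourArea).reshape(-1,2)
def fit(W,r=None):
    f=(lambda p:np.hypot(*(W-p[:2]).T)-(p[2] if r is None else r))
    s=least_squares(f,[*W.mean(0),.03],loss="soft_l1",f_scale=.0005); return s.x.round(4)
print("collar",fit(ray(c,ct,.078)[:,:2]))
w=((hsv[...,2]>170)&(hsv[...,1]<60)).astype(np.uint8)*255&box
n,l,st,ce=cv2.connectedComponentsWithStats(w); print([(st[i,4],ce[i].round(1)) for i in range(1,n)])
i=1+np.argmax(st[1:,4]); cw=cv2.findContours((l==i).astype(np.uint8),cv2.RETR_EXTERNAL,cv2.CHAIN_APPROX_NONE)[0][0].reshape(-1,2)
for z in(.059,.078): print("white",z,fit(ray(c,cw,z)[:,:2]))
S=fit(ray(c,ct,.078)[:,:2])[:2]
j=[i for i in range(1,n) if 5<st[i,4]<200 and ce[i][0]>365]
for i in j:
    p=ray(c,[ce[i]],.078)[0,:2]-S; print("index",p,np.degrees(np.arctan2(p[1],p[0])))
y=cv2.inRange(hsv,(20,120,120),(35,255,255))&box; ys,xs=np.nonzero(y); p=ray(c,[[xs.mean(),ys.mean()]],.071)[0,:2]-S
print("key",len(xs),xs.mean(),ys.mean(),p,np.hypot(*p),np.degrees(np.arctan2(p[1],p[0])))
# flange: grey low-sat pixels, top arc
g=((hsv[...,1]<40)&(hsv[...,2]>70)&(hsv[...,2]<190)).astype(np.uint8); g[:230]=0;g[300:]=0;g[:,:262]=0;g[:,390:]=0
pts=[]
for u in range(275,380,3):
    v=np.nonzero(g[:,u])[0]
    if len(v): pts.append((u,v.min()))
for v in range(255,285,3):
    u=np.nonzero(g[v])[0]; pts+=[(u.min(),v),(u.max(),v)]
W=ray(c,pts,o["ee_pos"][2]-.0301+.022)[:,:2]; print("flange free",fit(W),"r28",fit(W,.028),"tcp",o["ee_pos"].round(4))
ys,xs=np.nonzero(cv2.inRange(hsv,(20,120,120),(35,255,255))[225:260,300:350]); m=ray(c,[[xs.mean()+300,ys.mean()+225]],o["ee_pos"][2]-.0081)[0,:2]-fit(W)[:2]; print("mark",np.degrees(np.arctan2(m[1],m[0])),np.hypot(*m))
E
```

```text
collar [ 0.5535 -0.1596  0.0324]
[(np.int32(2132), array([336.5, 141.7])), (np.int32(27), array([374.3, 133. ]))]
white 0.059 [ 0.5533 -0.1606  0.0205]
white 0.078 [ 0.5532 -0.1599  0.0191]
index [ 0.02380681 -0.01548973] -33.04975062461674
key 74 346.7027027027027 119.64864864864865 [0.01644003 0.00568086] 0.017393873418574145 19.0626248569059
flange free [ 0.5008 -0.2008  0.0266] r28 [ 0.4993 -0.2024  0.03  ] tcp [ 0.5004 -0.2006  0.1979]
mark 45.16134089952137 0.021846242667009325
```

{"name": "apply_moves", "arguments": {"motion": [[[1,0.1,0,0.2],[1.68,0.21,0,0.5],[1.68,0.21,0.8,0.5],[1.68,0.21,1.7,0.5],[1.68,0.21,1.7,0.5]]]}}

```text
time_s: 8.0
ee_pos: [0.5527, -0.159, 0.1278]
orientation: [0.94, 0.341, -0.002, -0.002]
force: [-0.1, 0.2, -0.6]
grip_width: 0.0133
finger_force: 58.7
```

{"name": "apply_moves", "arguments": {"motion": [[[0,0,0,0],[0,0,0,0]]]}}

```text
time_s: 8.25
ee_pos: [0.5544, -0.1598, 0.1316]
orientation: [0.94, 0.341, 0.001, 0.001]
force: [0.4, 0.1, 0.0]
grip_width: 0.0131
finger_force: 58.7
```

```bash
python3 - <<'E'
from h import *
go(.554,-.159,.115,40)
ims=[]
for n,P,h in (("scene",[.5535,-.16,.09],40),("top",[.5535,-.16,.09],30),("wrist",[.5535,-.16,.09],150)):
    c=bot.read_camera(n); u,v=pix(c,P)[0].astype(int); v=min(v,480-h); ims.append(cv2.resize(c["img"][max(v-h,0):v+h,max(u-h,0):u+h],(266,266),interpolation=cv2.INTER_CUBIC))
save("hov",np.hstack(ims))
E
```

```text
t 8.25 pos [ 0.5544 -0.1598  0.1316] yaw 39.8 tilt 0.15 F [0.4 0.1 0. ] w 0.0131
need [ 0.003 -0.023  0.415] -0.016
```

View pics/hov.png

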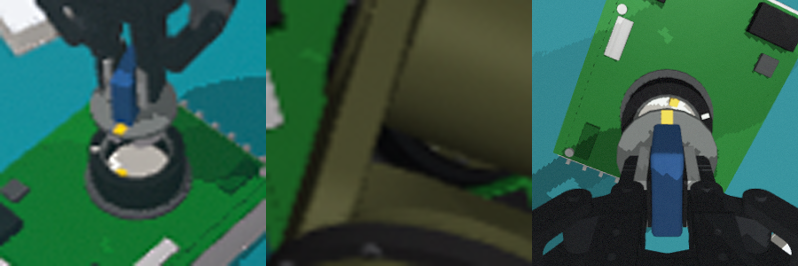

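The scene crop shows the plug just above the mouth and the key to the left, roughly concentric. I'm lowering it slowly.

{"name": "apply_moves", "arguments": {"motion": [[[0,0,0.2,0],[0,0,0.4,0],[0,0,0.55,0],[0,0,0.55,0]]]}}

```text
time_s: 8.9
ee_pos: [0.5535, -0.1594, 0.1072]
orientation: [0.94, 0.341, -0.0, -0.0]
force: [0.9, 0.1, -0.6]
grip_width: 0.0132
finger_force: 58.7
```

{"name": "apply_moves", "arguments": {"motion": [[[0,0,0.05,0],[0,0,0.1,0],[0,0,0.1,0]]]}}

```text
time_s: 9.28
ee_pos: [0.5539, -0.1595, 0.1039]
orientation: [0.94, 0.341, 0.0, 0.0]
force: [1.5, 0.5, -1.1]
grip_width: 0.0132
finger_force: 58.8
```

{"name": "apply_moves", "arguments": {"motion": [[[0,0,0.05,0],[0,0,0.05,0]]]}}

```text
time_s: 9.52
ee_pos: [0.5539, -0.1595, 0.1019]
orientation: [0.94, 0.341, 0.0, 0.0]
force: [1.4, 0.5, -0.7]
grip_width: 0.013
finger_force: 58.9
```

{"name": "apply_moves", "arguments": {"motion": [[[0,0,0.04,0],[0,0,0.04,0],[0,0,0.04,0]]]}}

```text
time_s: 9.9
ee_pos: [0.5539, -0.1595, 0.1004]
orientation: [0.94, 0.341, 0.0, 0.0]
force: [2.5, 0.4, -0.1]
grip_width: 0.0128
finger_force: 59.1
```

{"name": "apply_moves", "arguments": {"motion": [[[0,0,0.03,0],[0,0,0.03,0],[0,0,0.03,0]]]}}

```text
time_s: 10.28
ee_pos: [0.5539, -0.1596, 0.0992]
orientation: [0.94, 0.341, 0.0, 0.0]
force: [2.3, 1.2, 2.1]
grip_width: 0.0128
finger_force: 59.3
```

{"name": "apply_moves", "arguments": {"motion": [[[0.02,0,0.02,0],[0.02,0,0.02,0],[0.02,0,0.02,0]]]}}

```text
time_s: 10.65
ee_pos: [0.5542, -0.1592, 0.0983]
orientation: [0.94, 0.341, -0.0, -0.0]
force: [-2.7, -2.8, 3.2]
grip_width: 0.0132
finger_force: 59.4
```

{"name": "apply_moves", "arguments": {"motion": [[[-0.01,0,0,0],[-0.01,0,0,0]]]}}

```text
time_s: 10.9
ee_pos: [0.5541, -0.1593, 0.0984]
orientation: [0.94, 0.341, 0.0, -0.0]
force: [-0.9, -1.4, 3.1]
grip_width: 0.0132
finger_force: 59.4
```

{"name": "apply_moves", "arguments": {"motion": [[[0,0,0,0.3],[0,0,0,0.6],[0,0,0,0.9],[0,0,0,1.2],[0,0,0,1.2]]]}}

```text
time_s: 11.52
ee_pos: [0.5542, -0.1589, 0.0983]
orientation: [0.971, 0.241, 0.0, -0.0]
force: [0.5, 1.9, 1.4]
grip_width: 0.0131
finger_force: 59.3
```

```bash
python3 -c "
from h import *
go(.554,-.1595,.098,19); print(bot.observe()['torque'])"
```

```text
t 11.53 pos [ 0.5542 -0.1589  0.0983] yaw 27.9 tilt 0.03 F [0.5 1.9 1.4] w 0.0131
need [-0.011  0.011  0.007] 0.888
[ 0.37495181 -0.11317037  0.03898825]
```

{"name": "apply_moves", "arguments": {"motion": [[[0,0,0.03,0.2],[0,0,0.03,0.4],[0,0,0.03,0.4]]]}}

```text
time_s: 11.9
ee_pos: [0.5541, -0.1594, 0.0969]
orientation: [0.978, 0.206, -0.0, -0.0]
force: [2.2, 0.5, -1.3]
grip_width: 0.0132
finger_force: 58.8
```

{"name": "apply_moves", "arguments": {"motion": [[[0,0,0,0.2],[0,0,0,0.2]]]}}

```text
time_s: 12.15
ee_pos: [0.5541, -0.1593, 0.0971]
orientation: [0.982, 0.189, -0.0, -0.0]
force: [2.0, -0.6, -2.3]
grip_width: 0.013
finger_force: 58.7
```

{"name": "apply_moves", "arguments": {"motion": [[[0,0,0,0.2],[0,0,0,0.2]]]}}

```text
time_s: 12.4
ee_pos: [0.5541, -0.1593, 0.0972]
orientation: [0.985, 0.172, 0.0, 0.0]
force: [2.0, -1.5, -2.3]
grip_width: 0.0129
finger_force: 58.8
```

Fz dropped from about +3 N to −1.3 N near yaw 24° even though the plug was lower, so the notch has taken the key. I check the torque and then press gently.

{"name": "apply_moves", "arguments": {"motion": [[[0,0,0.05,0],[0,0,0.1,0],[0,0,0.1,0]]]}}

```text
time_s: 12.78
ee_pos: [0.5542, -0.1593, 0.093]
orientation: [0.985, 0.172, 0.0, -0.0]
force: [2.1, -0.4, -0.6]
grip_width: 0.013
finger_force: 58.9
```

```bash
python3 -c "
from h import *
go(.554,-.1595,.0911,19); print(bot.observe()['torque'])
c=bot.read_camera('wrist'); save('w4',c['img'][150:450,150:550])"
```

```text
t 12.78 pos [ 0.5542 -0.1593  0.093 ] yaw 19.9 tilt 0.0 F [ 2.1 -0.4 -0.6] w 0.013
need [-0.006  0.004  0.048] 0.085
[-0.07749164 -0.31380662 -0.01108542]
```

View pics/w4.png

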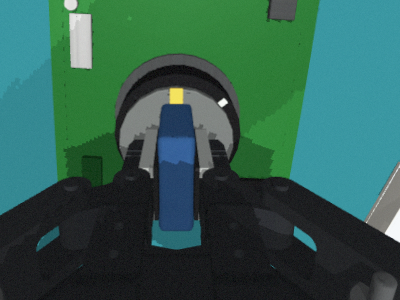

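The flange is 2 mm above the rim, centred, with the index line beside the mark and no load. I press it home.

{"name": "apply_moves", "arguments": {"motion": [[[0,0,0.03,0],[0,0,0.05,0],[0,0,0.05,0]]]}}

```text
time_s: 13.2
ee_pos: [0.5541, -0.1593, 0.0911]
orientation: [0.985, 0.172, 0.0, -0.0]
force: [2.0, 0.4, -0.8]
grip_width: 0.0129
finger_force: 58.9
```

{"name": "apply_moves", "arguments": {"motion": [[[0,0,0.03,0],[0,0,0.05,0],[0,0,0.05,0]]]}}

```text
time_s: 13.58
ee_pos: [0.5542, -0.1593, 0.0892]
orientation: [0.985, 0.172, 0.0, 0.0]
force: [1.9, -0.6, 1.7]
grip_width: 0.0129
finger_force: 59.1
```

{"name": "apply_moves", "arguments": {"motion": [[[0,0,0.03,0],[0,0,0.05,0],[0,0,0.05,0]]]}}

```text
time_s: 13.95
ee_pos: [0.5542, -0.1593, 0.0872]
orientation: [0.985, 0.172, 0.0, 0.0]
force: [1.2, -0.0, 4.3]
grip_width: 0.0133
finger_force: 59.4
```

{"name": "apply_moves", "arguments": {"motion": [[[0,0,0.03,0],[0,0,0.03,0],[0,0,0,0],[0,0,-0.06,0],[0,0,-0.06,0]]]}}

```text
time_s: 14.58
ee_pos: [0.5542, -0.1593, 0.0895]
orientation: [0.985, 0.172, 0.0, 0.0]
force: [1.8, 0.1, 1.2]
grip_width: 0.0131
finger_force: 59.3
```

{"name": "apply_moves", "arguments": {"motion": [[[0,0,0,0],[0,0,0,0],[0,0,0,0],[0,0,0,0],[0,0,0,0]]], "jaw": 0.3}}

```text
time_s: 15.2
ee_pos: [0.5541, -0.1593, 0.0895]
orientation: [0.985, 0.172, -0.0, -0.0]
force: [0.4, -0.4, 0.1]
grip_width: 0.0597
finger_force: 0.0
```

```bash
python3 -c "
from h import *
go(.554,-.1595,.2,19)"
```

```text
t 15.2 pos [ 0.5541 -0.1593  0.0895] yaw 19.8 tilt 0.01 F [ 0.4 -0.4  0.1] w 0.0597
need [-0.004  0.005 -2.763] 0.085
```

{"name": "apply_moves", "arguments": {"motion": [[[0,0,-0.4,0],[0,0,-1.2,0],[0,0,-2.2,0],[0,0,-3,0],[0,0,-3,0]]]}}

```text
time_s: 15.82
ee_pos: [0.555, -0.1596, 0.2133]
orientation: [0.985, 0.172, 0.002, 0.001]
force: [-0.1, -0.3, -0.9]
grip_width: 0.0595
finger_force: 0.0
```

{"name": "apply_moves", "arguments": {"motion": [[[-1,0,0,0],[-2,0,0,0],[-2,0,0,0],[-2,0,0,0]]]}}

```text
time_s: 16.32
ee_pos: [0.4792, -0.1864, 0.2097]
orientation: [0.985, 0.172, 0.0, 0.0]
force: [-0.2, -1.2, -0.1]
grip_width: 0.0596
finger_force: 0.0
```

```bash
python3 - <<'E'
from h import *
ims=[]
for n,h in (("scene",33),("wrist",110)):
    c=bot.read_camera(n); u,v=pix(c,[.554,-.16,.085])[0].astype(int); print(u,v); v=max(v,h)
    ims.append(cv2.resize(c["img"][v-h:v+h,u-h:u+h],(400,400),interpolation=cv2.INTER_CUBIC))
    for r in bot.landmark_of(n,"plug_grip"): print(n,np.round(r["at"],3),round(r["p"],2))
save("fin",np.hstack(ims))
E
```

```text
296 189
scene [0.452 0.084 0.047] 0.91
scene [0.623 0.214 0.046] 0.85
scene [ 0.555 -0.166  0.106] 0.78
scene [0.418 0.206 0.045] 0.58
326 123
wrist [ 0.552 -0.159  0.107] 0.93
wrist [0.45  0.086 0.05 ] 0.8
wrist [ 0.555 -0.161  0.062] 0.41
```

View pics/fin.png

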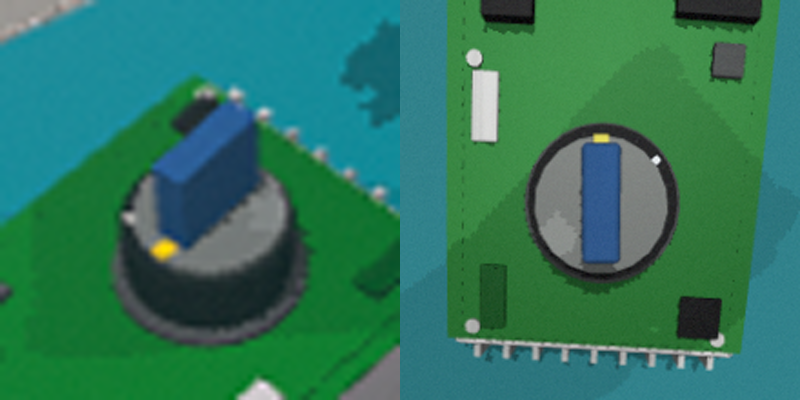

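The plug sits flush and level on the rim. plug_grip reads 0.107 m high against 0.107 m expected, and the gripper is clear of it.

```bash
python3 -c "
from h import *
print(bot.sign_off())"
```

```text
the job is handed in; nothing more can be done
None
```

The blue-handled plug is keyed into the black socket, pressed flush (about 4 N when last read while pressing) and released; the job was handed in at about 16 s of robot time, and the verdict was not shown to me.

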